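Oil the index plunger of an engraver's table, then draw it and hold it out

TASK

The index pin of the engraver's table is stiff. Take the red-handled oiler from its stand, dip its tip into the little white oil cup, touch the tip to the bottom of the brass-ringed oil hole beside the plunger, and stand the oiler back upright and fully home in its empty hole. Then grip the black plunger knob, pull it straight up as far as it goes and finish while holding it there, so that I can turn the plate by hand: do not turn the plate yourself, and do not tip or shove the oil cup or pull out the other oilers.

Things in the scene. Friction and masses are not known exactly. Their poses are not given: they have to be found in the camera images.
- index_table: Blue cast indexing table, fixed; base 160 x 116 x 12 mm (own x -65 to +95, y +-58). Origin on the bench under the axis of the aluminium turn plate (100 mm across, top at 52 mm; its brass blank and pegs reach 60 mm). From a post at the +x end a blue arm 26 mm wide, top at 72 mm, reaches back along -x over the plate's rim. x points from the plate's axis to the plunger, z up.
- index_plunger (a joint): Sprung upright index pin: m pulled up; 0 = seated in its hole, 0.012 = fully back at its stop. The spring pulls it down with about 4 N seated and 8.5 N fully back, plus 1 N of friction; let go, it snaps down. It enters the plate by 6 mm, so at 12 mm it clears the plate by 6 mm.
- knob_grip (a point): Grip point on the axis of the black knurled knob on top of the pin: 100 mm above the bench when seated, 9 mm above the knob's underside. The knob is 19 mm across (21 mm at the lip near its top), 19.5 mm high, just over a steel bush 15 mm across on the arm; 43 mm along +x from the table's origin. Nothing within 90 mm is higher.
- oil_hole (a point): Centre of the floor of the table's oil hole, 73 mm above the bench: a small upright brass ring on the arm, 14 mm across outside, 9 mm inside, its rim 3 mm above the floor, 23 mm from the plunger's axis along the table's +x. A black dot marks the drawn hole in its floor; the tip stops on the floor. The oiler swivels between the fingers if pressed hard (over about 3 N).
- turn_plate (a joint): Angle of the turn plate, rad; 0 at the start, locked by the pin within a few hundredths while the pin is seated, free to turn when it is drawn.
- oiler_stand: Wooden block 104 x 48 mm, 58 mm high, fixed; origin at the centre of its underside, z up. Three holes in its top, in a row along its x axis at -32, 0 and +32 mm, each 9.5 mm wide and 54 mm deep.
- oiler_red: Dip oiler, red handle, 120 mm long, 30 g, upright in one of the stand's holes. Origin at the tip, z towards the handle's end. Shank 2 to 3 mm thick to 24 mm, 7 mm thick at 33 to 50 mm; brass collar 15 mm across at 50 to 53.5 mm rests on the stand's top when fully home (tip 8 mm above the bench); round handle 10.4 mm across at 76 to 112 mm: grip it at 95 mm, across the stand's row.
- oiler_blue: The same oiler with a blue handle, in another hole, 32 or 64 mm from the red one; leave it in its hole. Origin at the tip.
- oiler_green: The same oiler with a green handle; leave it in its hole. Origin at the tip.
- oil_cup: Loose white ceramic oil cup on a black foot 52 mm across, 150 g, upright; origin at the centre of its underside; mouth at 28 mm height, 37 mm wide inside, narrowing to 22 mm at the inner floor at 10 mm.
- cup_mouth (a point): Centre of the cup's mouth, at rim height.
Not all that is in view belongs to the job. Of the things shaped like the oil_cup, the white one is meant.

How it is judged:
By the outcome, as a careful person would: the job done as asked, in the order asked, and still so for the second after the job is handed in, while the arm keeps its last pose, push and grip.
It also fails if it takes over 64 s, if anything falls off the work surface, if the arm or the gripper's body presses on something with over 40 N, if the wrist force passes 120 N, or if a joint passes its speed limit or range.

ROBOT

A 6-joint arm with a two-finger parallel gripper is mounted at the origin on a cart in front of the work surface, level with it; the furniture and walls round the work are solid. World frame = base frame: x ahead of the robot, y to its left, z up, the work surface at z = 0. Lengths are in m, angles in degrees, forces in N, time in s.
With the tool pointing down it reaches from about 0.4 to 0.825 m from the base axis. Payload 7 kg.
Tool frame: the origin (TCP) lies midway between the tips of the shut fingers; the grasp point (between the pads) lies 19 mm behind it (hold_point_z is the distance from the TCP to the grasp point, in m); z points along the fingers, y is the line along which they close (so a half turn about z gives the same grasp; the last joint's range is limited). The gripper opens to 88 mm and grips with 3 to 60 N. Pads are 19 mm wide; open, the fingers measure 130 mm over their backs; the gripper's body (78 mm by 193 mm) begins 47 mm behind the grasp point.
Start: joints at [83.772, 20.546, 0.682, 0, -70.136, -16.507], TCP at [0.261, 0.623, 0.227] pointing down, gripper open.
Joint ranges: [-176.03, 176.03], [-82.01, 121.73], [-58.28, 71.71], [-173.87, 95.51], [-174.79, -0.11], [-173.66, 173.66]. Speed limits (degrees/s): [136.94, 136.94, 172.46, 180, 180, 180].

INTERFACE

Orientations are given as [roll, pitch, yaw] about the fixed x, y, z axes, in that order (R = Rz(yaw) Ry(pitch) Rx(roll)).
In Python, from plant import get_state, capture, close_job, hold_point_z gives the robot as it stands.
- The arm moves only by the shell command python3 -m inch 'ROWS' [FORCE]. ROWS is text: rows parted by semicolons, each of 5 numbers parted by spaces: the shift along the tool's x, y, z normalised to -1 to 1, where 1 is 0.15 m, then the turn about the tool's z normalised to -1 to 1, where 1 is 360 degrees, then the opening, from 0 (shut) to 1 (fully open). In form: tx ty tz spin grip; .... A call has exactly 8 rows; each row shifts and turns the commanded pose from where the row before left it, along the tool's axes as they then stand; what a row does not reach is not made up. A row lasts 1/8 s, in which the tool goes at most 62.5 mm and 10.7 degrees, less where a joint would pass 70% of its speed; a pose out of reach is approached as far as the arm can. A call with a number of a shift or a turn outside -1 to 1 is refused whole. A call with a gripper value outside its range is refused whole. The fingers move at their own pace and stop on an object; FORCE is the grip in N (left out, the last holds). Time passes only in rows, so rows that do not move let the fingers close, or fill a call up. It gives the time, the measured TCP pose, the force, the opening and the grip force at its end, in the units of the state.
- get_state(): the state, without advancing time (a new reading comes with each control period).
- capture(name): name is "scene" or "side" or "wrist"; returns a dict with "color" (480x640x3 uint8, blue, green, red), "mtx" (3x3 intrinsics, pixels), "R" (3x3) and "t" (3): a world point X has camera coordinates R X + t. Camera axes: x right, y down, z forward; pixel columns grow to the right and rows downward; lengths in m; the calibration is good to about 2 mm. A picture is of the moment at which its call begins. There is no depth.
- close_job(): hands the job in; it is judged then, once.
The state is a dict: "time_s": time; "joints": joint angles; "qd": joint speeds; "joint_torque": joint torques, N m; "tcp_pos": TCP position; "eef_rot": TCP orientation; "contact_force": force on the tool from outside, world axes, zero at the start; "moment": the same for the moment, N m; "gripper_width": finger opening in m; "gripper_force": force on a finger pad.
Only numpy, scipy, OpenCV 4.12 (cv2) and the standard library are available. Lean on these libraries where they do the work, as an engineer would, in place of code of your own. Each camera call takes 0.05 s, during which the arm holds its last target. There are 200 camera calls.

## Working session

There is one attempt and no reset: what is moved stays moved. The work goes in short steps, Python scripts to look and compute and a shell command to move; the robot and the scene stay as the last step left them, time stands still between calls to the robot, and variables do not carry over. Pictures are saved under pics/ and viewed, at most 10 in all, crops included, and the job is handed in when it is done.

```bash
ls; mkdir -p pics; python3 - <<'E'
from plant import *
import cv2
for n in("scene","side","wrist"):
    c=capture(n); cv2.imwrite(f"pics/{n}0.png",c["color"]); print(n,c["mtx"].tolist(),c["R"].round(4).tolist(),c["t"].round(4).tolist())
print(get_state(),hold_point_z)
E
```

```text
pics
scene [[448.7700845947609, 0.0, 319.50092862237994], [0.0, 448.7700845947609, 236.04630095882578], [0.0, 0.0, 1.0]] [[0.5639, -0.8254, -0.0252], [-0.4412, -0.2754, -0.8541], [0.6981, 0.4928, -0.5195]] [-0.1995, 0.3152, 0.4718]
side [[534.7120433621733, 0.0, 317.8268530997189], [0.0, 534.7120433621733, 244.72881958621014], [0.0, 0.0, 1.0]] [[-0.9805, -0.1958, 0.017], [-0.1462, 0.6689, -0.7288], [0.1314, -0.7171, -0.6845]] [0.5493, 0.0706, 0.8987]
wrist [[393.6105107248397, 0.0, 315.8635286188412], [0.0, 393.6105107248397, 241.39079346302424], [0.0, 0.0, 1.0]] [[-0.3866, -0.9223, 0.0014], [-0.8832, 0.3706, 0.2874], [-0.2655, 0.1098, -0.9578]] [0.6745, -0.0352, 0.3891]
{'time_s': 0.15, 'joints': array([ 8.37720255e+01,  2.05815895e+01,  6.45579949e-01, -1.51545718e-02,
       -7.01368796e+01, -1.65065240e+01]), 'qd': array([-0.01147649, -0.07167479,  0.09814118,  0.1188881 ,  0.02517253,
       -0.05510942]), 'joint_torque': array([-4.10692628e-04, -5.83273602e+01,  2.93286645e+01,  7.00133532e+00,
        8.70171032e-03, -1.20089085e-04]), 'tcp_pos': array([0.26074322, 0.62219252, 0.22583913]), 'eef_rot': array([ 1.79926066e+02, -7.05048413e-03, -2.27396521e+01]), 'contact_force': array([-0.33977028, -0.89711053, -0.25363716]), 'moment': array([ 0.00596235, -0.01005208, -0.03976679]), 'gripper_force': 0.0, 'gripper_width': 0.08744123078380472} 0.0188
```

View pics/scene0.png

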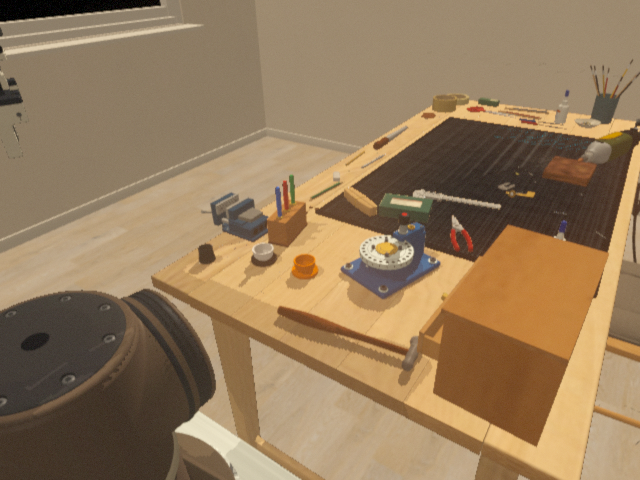

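View pics/side0.png

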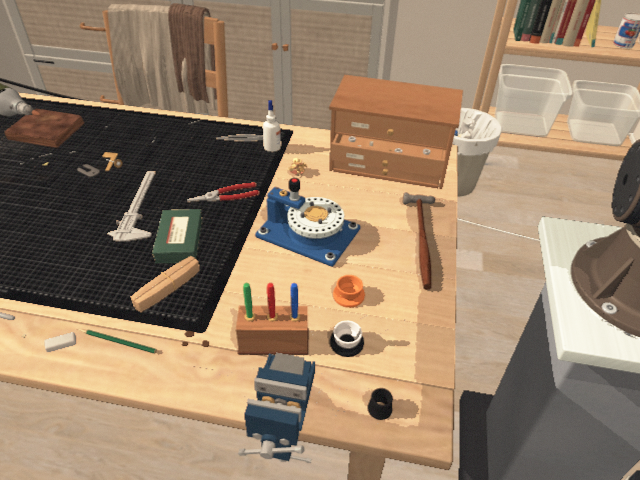

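The scene view shows the stand at about (288,222), the white cup at (263,253) and the table at (390,262). In the side view the oilers from left to right are green, red and blue at (248/271/294,300), the white cup is at (347,336), and the table is at (308,225) with its knob at (294,185). Next I'll enlarge both.

```bash
python3 - <<'E'
import cv2
a=cv2.imread("pics/side0.png")[165:365,225:375]; cv2.imwrite("pics/sc.png",cv2.resize(a,None,fx=3,fy=3,interpolation=cv2.INTER_CUBIC))
b=cv2.imread("pics/scene0.png")[165:300,240:445]; cv2.imwrite("pics/ss.png",cv2.resize(b,None,fx=3.9,fy=3.9,interpolation=cv2.INTER_CUBIC))
E
```

```text
(no output)
```

View pics/sc.png

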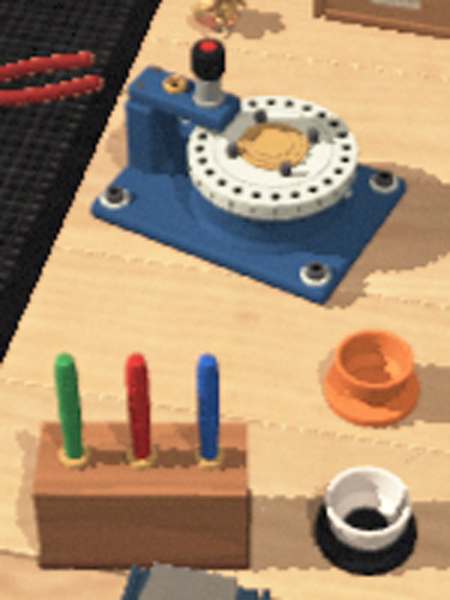

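View pics/ss.png

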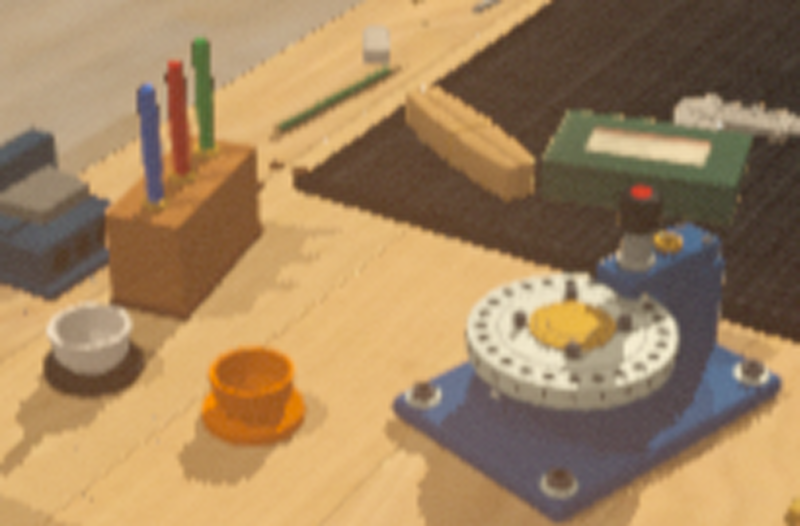

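```bash
cat >h.py <<'E'
import numpy as np, cv2
from plant import *
def P(c): return c["mtx"]@np.c_[c["R"],c["t"]]
def ray(c,uv,z):
    d=c["R"].T@np.linalg.inv(c["mtx"])@[*uv,1]; o=-c["R"].T@c["t"]; return o+d*(z-o[2])/d[2]
def tri(c1,u1,c2,u2):
    X=cv2.triangulatePoints(P(c1),P(c2),np.array(u1,float).reshape(2,1),np.array(u2,float).reshape(2,1)); return (X[:3]/X[3]).ravel()
def proj(c,X):
    p=P(c)@[*X,1]; return p[:2]/p[2]
E
python3 - <<'E'
from h import *
a=capture("side");b=capture("scene")
pts=dict(red_top=((136,354),(176,60),.128),green_top=((65,354),(201,38),.128),blue_top=((207,354),(147,85),.128),
redc=((141,458),(181,172),.06),greenc=((74,458),(207,150),.06),bluec=((208,457),(155,203),.06),
cup=((369,497),(91,325),.028),knob=((207,45),(641,191),.1105),hole=((175,83),(668,241),.074),plate=((272,151),(573,330),.052))
for k,(p,q,z) in pts.items():
    u=np.array(p)/3+[225,165];v=np.array(q)/3.9+[240,165]
    print(k,tri(a,u,b,v).round(4),ray(a,u,z)[:2].round(4),ray(b,v,z)[:2].round(4),z)
E
```

```text
red_top [0.5801 0.2369 0.1276] [0.58   0.2373] [0.5795 0.2363] 0.128
green_top [0.611  0.2436 0.1273] [0.6109 0.244 ] [0.6094 0.2425] 0.128
blue_top [0.5487 0.2306 0.1276] [0.549  0.2306] [0.5471 0.2298] 0.128
redc [0.5803 0.2401 0.0589] [0.5795 0.2415] [0.5802 0.2389] 0.06
greenc [0.6117 0.2457 0.0574] [0.6105 0.2481] [0.6089 0.2427] 0.06
bluec [0.549  0.2323 0.0573] [0.5486 0.2343] [0.5449 0.229 ] 0.06
cup [0.4723 0.2159 0.0267] [0.4721 0.2169] [0.471  0.2144] 0.028
knob [ 0.6078 -0.0198  0.1092] [ 0.6074 -0.0182] [ 0.6056 -0.0208] 0.1105
hole [ 0.6294 -0.0268  0.0731] [ 0.629  -0.0256] [ 0.6283 -0.0274] 0.074
plate [ 0.5668 -0.0077  0.0482] [ 0.5655 -0.0025] [ 0.563  -0.0102] 0.052
```

```bash
cat >>h.py <<'E'
def go(x,y,z,yaw=None):
    s=get_state(); p=s["tcp_pos"]; r=s["eef_rot"]
    from scipy.spatial.transform import Rotation as Ro
    M=Ro.from_euler("xyz",r,degrees=True)
    d=M.inv().apply(np.array([x,y,z])-p)
    print("t",round(s["time_s"],2),"pos",p.round(4),"rot",r.round(2),"F",s["contact_force"].round(2),"w",round(s["gripper_width"],4),"gf",round(s["gripper_force"],1))
    print("shift units total",(d/.15).round(4), "spin", None if yaw is None else round(-((yaw-r[2]+180)%360-180)/360,4))
E
python3 -c "
from h import *
go(.58,.237,.226,12)"
```

```text
t 0.25 pos [0.2608 0.6223 0.2261] rot [ 1.7996e+02 -1.0000e-02 -2.2740e+01] F [ 1.33  0.29 -0.12] w 0.0877 gf 0.0
shift units total [2.9555e+00 1.5469e+00 2.3000e-03] spin -0.0965
```

```bash
python3 -m inch '0.1 0.05 0 0 0.45; 0.2 0.1 0 0 0.45; 0.25 0.13 0 0 0.45; 0.25 0.13 0 0 0.45; 0.25 0.13 0 0 0.45; 0.25 0.13 0 0 0.45; 0.25 0.13 0 0 0.45; 0.25 0.13 0 0 0.45'
python3 -m inch '0.25 0.13 0 0 0.45; 0.25 0.13 0 0 0.45; 0.25 0.14 0 0 0.45; 0.2 0.11 0 0 0.45; 0.15 0.08 0 0 0.45; 0.05 0.03 0 -0.02 0.45; 0 0 0 -0.02 0.45; 0 0 0 -0.02 0.45'
python3 -m inch '0 0 0 -0.02 0.45; 0 0 0 -0.016 0.45; 0 0 0 0 0.45; 0 0 0 0 0.45; 0 0 0 0 0.45; 0 0 0 0 0.45; 0 0 0 0 0.45; 0 0 0 0 0.45'
python3 - <<'E'
from h import *
go(.58,.237,.084,12)
c=capture("wrist"); cv2.imwrite("pics/w1.png",c["color"])
for p in [(.58,.237,.128),(.58,.239,.06),(.472,.2157,.028)]: print(proj(c,p))
E
```

```text
time_s: 1.25
tcp_pos: [0.4569, 0.3876, 0.2268]
eef_rot: [-180.0, -0.0, -22.8]
contact_force: [1.2, 0.4, 0.3]
gripper_width: 0.0395
gripper_force: 0.0
time_s: 2.25
tcp_pos: [0.5791, 0.2359, 0.2266]
eef_rot: [180.0, 0.0, -1.0]
contact_force: [0.4, -0.0, 0.1]
gripper_width: 0.0392
gripper_force: 0.0
time_s: 3.25
tcp_pos: [0.5791, 0.2371, 0.2265]
eef_rot: [180.0, 0.0, 11.8]
contact_force: [0.6, 0.3, 0.3]
gripper_width: 0.0394
gripper_force: 0.0
t 3.25 pos [0.5791 0.2371 0.2265] rot [180.     0.    11.82] F [0.59 0.26 0.28] w 0.0394 gf 0.0
shift units total [0.0055 0.0018 0.9503] spin -0.0005
[316.28605748 242.82356283]
[313.89711915 218.84278727]
[314.90161059 319.06322952]
```

View pics/w1.png

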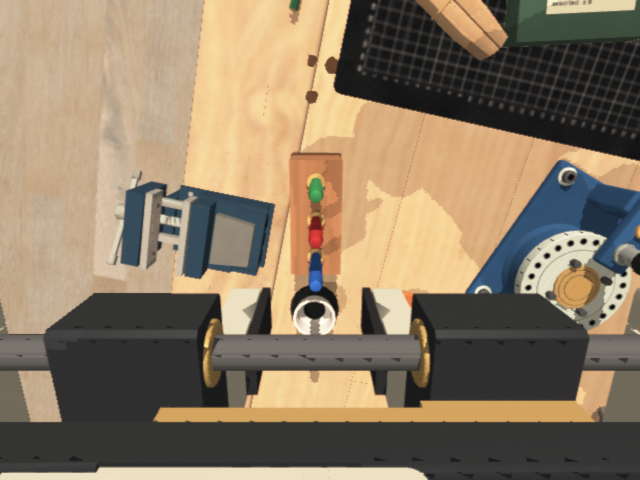

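The wrist view shows the row running vertically at column 316, with the red top near (316,240). That matches the projection, so I'll descend and grip.

```bash
python3 -m inch '0.005 0.001 0.1 0 0.45; 0 0 0.2 0 0.45; 0 0 0.2 0 0.45; 0 0 0.2 0 0.45; 0 0 0.15 0 0.45; 0 0 0.07 0 0.45; 0 0 0.03 0 0.45; 0 0 0 0 0.45' 20
python3 -m inch '0 0 0 0 0.2; 0 0 0 0 0; 0 0 0 0 0; 0 0 0 0 0; 0 0 0 0 0; 0 0 0 0 0; 0 0 0 0 0; 0 0 0 0 0' 20
python3 -c "
from h import *
go(.58,.237,.156,12)"
```

```text
time_s: 4.3
tcp_pos: [0.5801, 0.2372, 0.0843]
eef_rot: [-180.0, -0.0, 11.8]
contact_force: [0.3, 0.9, -0.0]
gripper_width: 0.0396
gripper_force: 0.0
time_s: 5.3
tcp_pos: [0.5801, 0.2372, 0.0843]
eef_rot: [-180.0, -0.0, 11.8]
contact_force: [-0.6, -0.1, 3.6]
gripper_width: 0.0099
gripper_force: 20.0
t 5.3 pos [0.5801 0.2372 0.0843] rot [-1.800e+02 -2.000e-02  1.183e+01] F [-0.65 -0.07  3.61] w 0.0099 gf 20.0
shift units total [-4.00e-04  9.00e-04 -4.78e-01] spin -0.0005
```

```bash
python3 -m inch '0 0 -0.05 0 0; 0 0 -0.1 0 0; 0 0 -0.1 0 0; 0 0 -0.1 0 0; 0 0 -0.1 0 0; 0 0 -0.1 0 0; 0 0 -0.05 0 0; 0 0 0 0 0'
python3 - <<'E'
from h import *
go(.472,.2157,.1743)
a=capture("side");b=capture("scene");s=get_state()["tcp_pos"]
tip=s-[0,0,.0763]; u=proj(a,tip); v=proj(b,tip); print(u,v)
def crop(c,u,n=45):
    x,y=map(int,u.round()); return cv2.resize(c["color"][y-n:y+n,x-n:x+n],(395,395),interpolation=cv2.INTER_CUBIC)
cv2.imwrite("pics/tip.png",np.hstack([crop(a,u),crop(b,v)]))
E
```

```text
time_s: 6.3
tcp_pos: [0.5801, 0.2373, 0.1747]
eef_rot: [-180.0, -0.0, 11.8]
contact_force: [0.3, -0.1, -0.3]
gripper_width: 0.0095
gripper_force: 20.0
t 6.3 pos [0.5801 0.2373 0.1747] rot [-1.7997e+02 -5.0000e-02  1.1830e+01] F [ 0.27 -0.09 -0.34] w 0.0095 gf 20.0
shift units total [-0.7348 -0.0069  0.0017] spin None
[271.64327204 297.98081132] [285.85828027 193.75022414]
```

View pics/tip.png

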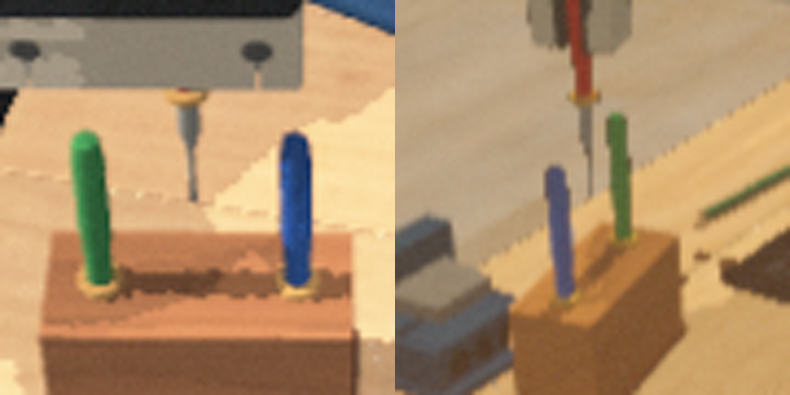

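The tip shows at side crop (194,199) and scene crop (197,193), within about 1 mm of prediction. I'll go up over the blue oiler, then on to the cup.

```bash
python3 -m inch '0 0 -0.12 0 0; 0 0 -0.17 0 0; 0 0 -0.08 0 0; -0.08 0 0 0 0; -0.15 -0.002 0 0 0; -0.18 -0.002 0 0 0; -0.17 -0.002 0 0 0; -0.1 -0.001 0 0 0'
python3 -m inch '-0.055 0 0.1 0 0; 0 0 0.2 0 0; 0 0 0.2 0 0; 0 0 0.15 0 0; 0 0 0.08 0 0; 0 0 0 0 0; 0 0 0 0 0; 0 0 0 0 0'
python3 - <<'E'
from h import *
go(.4716,.2157,.0903)
a=capture("side");b=capture("scene");s=get_state()["tcp_pos"]
tip=s-[0,0,.0763]; u=proj(a,tip); v=proj(b,tip); print(u,v)
def crop(c,u,n=45):
    x,y=map(int,u.round()); return cv2.resize(c["color"][y-n:y+n,x-n:x+n],(395,395),interpolation=cv2.INTER_CUBIC)
cv2.imwrite("pics/cup.png",np.hstack([crop(a,u),crop(b,v)]))
E
```

```text
time_s: 7.4
tcp_pos: [0.478, 0.2165, 0.229]
eef_rot: [180.0, 0.1, 11.8]
contact_force: [0.7, 0.2, -0.3]
gripper_width: 0.0096
gripper_force: 20.0
time_s: 8.4
tcp_pos: [0.4722, 0.2159, 0.121]
eef_rot: [-180.0, -0.1, 11.8]
contact_force: [0.4, -0.5, 0.3]
gripper_width: 0.0099
gripper_force: 20.0
t 8.4 pos [0.4722 0.2159 0.121 ] rot [-1.7995e+02 -8.0000e-02  1.1830e+01] F [ 0.43 -0.53  0.3 ] w 0.0099 gf 20.0
shift units total [-0.0047  0.0008  0.2045] spin None
[348.80589996 323.05582302] [262.41249158 240.88850101]
```

View pics/cup.png

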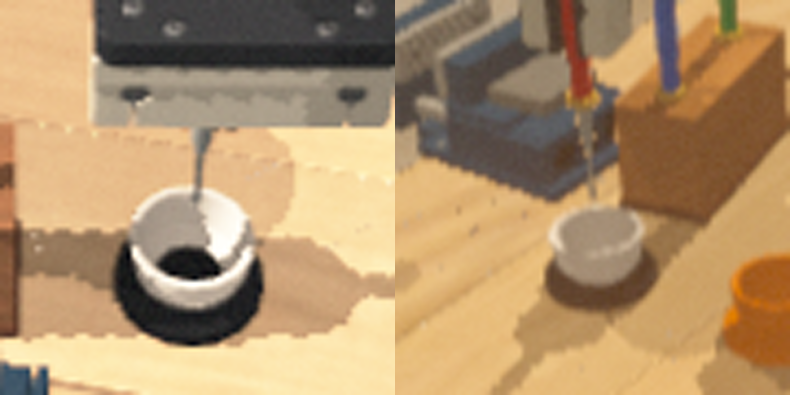

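The tip hangs centred over the white cup, at side crop (197,200) and scene crop (595,198). I'll dip to about 3 mm above the inner floor.

```bash
python3 -m inch '-0.003 0 0.05 0 0; 0 0 0.07 0 0; 0 0 0.05 0 0; 0 0 0.03 0 0; 0 0 0.011 0 0; 0 0 0 0 0; 0 0 0 0 0; 0 0 0 0 0'
python3 -m inch '0 0 -0.1 0 0; 0 0 -0.2 0 0; 0 0 -0.2 0 0; 0 0 -0.25 0 0; 0 0 -0.15 0 0; 0 0 -0.05 0 0; 0 0 0 0 0; 0 0 0 0 0'
python3 - <<'E'
from h import *
go(.6288,-.0266,.2293,-18)
E
```

```text
time_s: 9.5
tcp_pos: [0.4715, 0.2155, 0.0887]
eef_rot: [-180.0, -0.0, 11.8]
contact_force: [-1.0, -0.2, -0.2]
gripper_width: 0.0097
gripper_force: 20.0
time_s: 10.5
tcp_pos: [0.4708, 0.2151, 0.2299]
eef_rot: [180.0, 0.1, 11.8]
contact_force: [-0.2, 0.1, -0.4]
gripper_width: 0.0096
gripper_force: 20.0
t 10.5 pos [0.4708 0.2151 0.2299] rot [1.7996e+02 9.0000e-02 1.1820e+01] F [-0.21  0.1  -0.39] w 0.0096 gf 20.0
shift units total [0.701  1.7925 0.0042] spin 0.0828
```

```bash
python3 -m inch '0.03 0.08 0 0 0; 0.07 0.18 0 0 0; 0.09 0.23 0 0 0; 0.1 0.25 0 0 0; 0.1 0.25 0 0 0; 0.1 0.25 0 0 0; 0.09 0.23 0 0 0; 0.06 0.16 0 0 0'
python3 -m inch '0.04 0.11 0.05 0 0; 0.021 0.052 0.15 0 0; 0 0 0.13 0 0; 0 0 0.08 0 0; 0 0 0.04 0 0; 0 0 0 0 0; 0 0 0 0 0; 0 0 0 0 0'
python3 - <<'E'
from h import *
go(.6288,-.0266,.1493)
a=capture("side");b=capture("scene");s=get_state()["tcp_pos"]
tip=s-[0,0,.0763]; u=proj(a,tip); v=proj(b,tip); print(u,v,proj(a,(.6288,-.0266,.073)),proj(b,(.6288,-.0266,.073)))
def crop(c,u,n=30):
    x,y=map(int,u.round()); return cv2.resize(c["color"][y-n:y+n,x-n:x+n],(395,395),interpolation=cv2.INTER_CUBIC)
cv2.imwrite("pics/hole.png",np.hstack([crop(a,u),crop(b,v)]))
E
```

```text
time_s: 11.5
tcp_pos: [0.6159, -0.0066, 0.2298]
eef_rot: [180.0, 0.1, 11.8]
contact_force: [0.3, -0.1, -0.3]
gripper_width: 0.0098
gripper_force: 20.0
time_s: 12.5
tcp_pos: [0.6297, -0.026, 0.1642]
eef_rot: [180.0, -0.1, 11.8]
contact_force: [-0.1, -0.0, 0.5]
gripper_width: 0.0096
gripper_force: 20.0
t 12.5 pos [ 0.6297 -0.026   0.1642] rot [ 1.800e+02 -7.000e-02  1.184e+01] F [-0.09 -0.04  0.47] w 0.0096 gf 20.0
shift units total [-0.0066  0.0029  0.099 ] spin None
[282.89144777 186.33191007] [411.47424749 220.13352654] [283.6067388  192.80499503] [410.96638105 227.02931365]
```

View pics/hole.png

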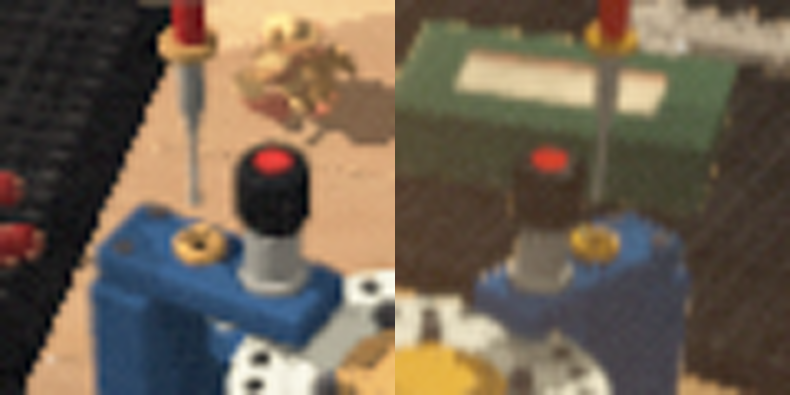

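The tip is at side crop (195,203) with the ring at (199,243), so it is lined up for a straight descent.

```bash
python3 -m inch '-0.006 0.003 0.02 0 0; 0 0 0.03 0 0; 0 0 0.02 0 0; 0 0 0.01 0 0; 0 0 0.004 0 0; 0 0 0 0 0; 0 0 0 0 0; 0 0 0 0 0'
python3 -c "
from h import *
go(.6288,-.0266,.1493)"
python3 -m inch '0 0 0.003 0 0; 0 0 0 0 0; 0 0 0 0 0; 0 0 0 0 0; 0 0 0 0 0; 0 0 0 0 0; 0 0 0 0 0; 0 0 0 0 0'
python3 -c "
from h import *
go(.6288,-.0266,.1493)"
```

```text
time_s: 13.6
tcp_pos: [0.6286, -0.0267, 0.1509]
eef_rot: [-180.0, -0.0, 11.8]
contact_force: [0.8, -0.5, -0.6]
gripper_width: 0.0097
gripper_force: 20.0
t 13.6 pos [ 0.6286 -0.0267  0.1509] rot [-1.800e+02 -1.000e-02  1.182e+01] F [ 0.83 -0.46 -0.62] w 0.0097 gf 20.0
shift units total [ 0.0016 -0.0006  0.0109] spin None
time_s: 14.6
tcp_pos: [0.6285, -0.0268, 0.1504]
eef_rot: [180.0, 0.0, 11.8]
contact_force: [0.6, 0.4, -0.5]
gripper_width: 0.0101
gripper_force: 20.0
t 14.6 pos [ 0.6285 -0.0268  0.1504] rot [180.     0.    11.82] F [ 0.64  0.35 -0.53] w 0.0101 gf 20.0
shift units total [ 0.0019 -0.0007  0.0071] spin None
```

```bash
for i in 1; do python3 -m inch '0 0 0.003 0 0; 0 0 0 0 0; 0 0 0 0 0; 0 0 0 0 0; 0 0 0.002 0 0; 0 0 0 0 0; 0 0 0 0 0; 0 0 0 0 0' | sed -n '2p;4p'; done
python3 -m inch '0 0 0.002 0 0; 0 0 0 0 0; 0 0 0 0 0; 0 0 0 0 0; 0 0 0 0 0; 0 0 0 0 0; 0 0 0 0 0; 0 0 0 0 0' | sed -n '2p;4p'
```

```text
tcp_pos: [0.6285, -0.0267, 0.1496]
contact_force: [-0.4, 0.9, -0.0]
tcp_pos: [0.6286, -0.0267, 0.1493]
contact_force: [0.4, -0.4, 0.4]
```

```bash
python3 -m inch '0 0 0.002 0 0; 0 0 0 0 0; 0 0 0 0 0; 0 0 0 0 0; 0 0 0 0 0; 0 0 0 0 0; 0 0 0 0 0; 0 0 0 0 0' | sed -n '2p;4p'
python3 -c "
from h import *
print(np.mean([ (capture('wrist'),get_state()['contact_force'])[1] for _ in range(6)],0))"
python3 -m inch '0 0 0.002 0 0; 0 0 0 0 0; 0 0 0 0 0; 0 0 0 0 0; 0 0 0 0 0; 0 0 0 0 0; 0 0 0 0 0; 0 0 0 0 0' | sed -n '2p;4p'
python3 -c "
from h import *
print(np.mean([ (capture('wrist'),get_state()['contact_force'])[1] for _ in range(6)],0))"
```

```text
tcp_pos: [0.6286, -0.0267, 0.149]
contact_force: [0.3, 0.3, 0.1]
[-0.12291356 -0.17208286 -0.15665903]
tcp_pos: [0.6286, -0.0268, 0.1488]
contact_force: [1.0, 0.8, 1.2]
[0.34264201 0.11322563 1.74118069]
```

The tip rests on the floor: contact at about 1.9 N with TCP z at 0.1488. Now back to the stand.

```bash
python3 -m inch '0 0 -0.05 0 0; 0 0 -0.12 0 0; 0 0 -0.15 0 0; 0 0 -0.1 0 0; 0 0 -0.03 0 0; 0 0 0 0 0; 0 0 0 0 0; 0 0 0 0 0' | sed -n '1,4p'
python3 -c "
from h import *
go(.5801,.2373,.2175,11.83)"
```

```text
time_s: 20.2
tcp_pos: [0.6282, -0.0268, 0.2155]
eef_rot: [-180.0, 0.1, 11.8]
contact_force: [-0.2, 0.3, -0.2]
t 20.2 pos [ 0.6282 -0.0268  0.2155] rot [-1.800e+02  7.000e-02  1.182e+01] F [-0.19  0.33 -0.18] w 0.0098 gf 20.0
shift units total [ 0.0466 -1.789  -0.0136] spin -0.0
```

```bash
python3 -m inch '0.002 -0.08 -0.014 0 0; 0.005 -0.18 0 0 0; 0.006 -0.22 0 0 0; 0.007 -0.25 0 0 0; 0.007 -0.25 0 0 0; 0.007 -0.25 0 0 0; 0.006 -0.22 0 0 0; 0.004 -0.17 0 0 0' | sed -n '2p;4p'
python3 -m inch '0.002 -0.11 0 0 0; 0.001 -0.059 0 0 0; 0 0 0.08 0 0; 0 0 0.1 0 0; 0 0 0.07 0 0; 0 0 0.02 0 0; 0 0 0 0 0; 0 0 0 0 0' | sed -n '2p;4p'
python3 - <<'E'
from h import *
go(.5801,.2373,.0843,11.83)
a=capture("side");b=capture("scene");s=get_state()["tcp_pos"]
tip=s-[0,0,.0763]; u=proj(a,tip); v=proj(b,tip); print(u,v)
def crop(c,u,n=45):
    x,y=map(int,u.round()); return cv2.resize(c["color"][y-n:y+n,x-n:x+n],(395,395),interpolation=cv2.INTER_CUBIC)
cv2.imwrite("pics/back.png",np.hstack([crop(a,u),crop(b,v)]))
E
```

```text
tcp_pos: [0.5845, 0.2145, 0.2184]
contact_force: [0.8, -0.5, -0.6]
tcp_pos: [0.5808, 0.2374, 0.1783]
contact_force: [-0.3, 0.2, 0.3]
t 22.2 pos [0.5808 0.2374 0.1783] rot [-1.7999e+02 -4.0000e-02  1.1820e+01] F [-0.26  0.22  0.26] w 0.0095 gf 20.0
shift units total [-0.0051 -0.      0.6267] spin -0.0
[270.63613202 295.85124932] [285.82538423 191.44206649]
```

View pics/back.png

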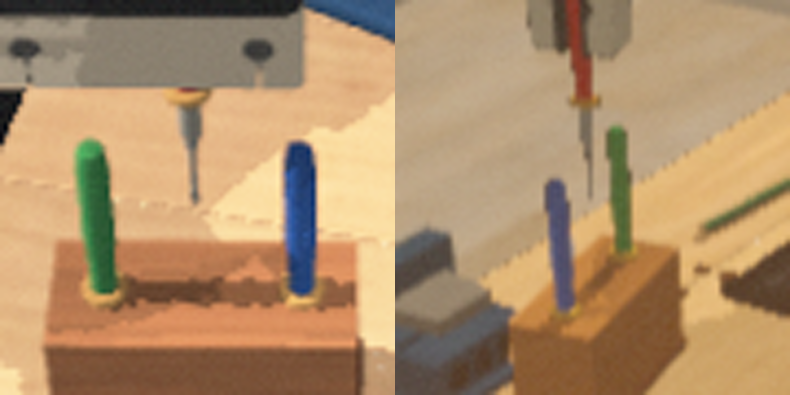

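The oiler still hangs straight, with its tip at (196,201) and (592,198). I'll insert it slowly.

```bash
python3 -m inch '-0.005 0 0.05 0 0; 0 0 0.1 0 0; 0 0 0.1 0 0; 0 0 0.08 0 0; 0 0 0.06 0 0; 0 0 0.04 0 0; 0 0 0 0 0; 0 0 0 0 0' | sed -n '2p;4p'
python3 -c "
from h import *
go(.5801,.2373,.0843,11.83)"
python3 -m inch '0 0 0.04 0 0; 0 0 0.04 0 0; 0 0 0.04 0 0; 0 0 0.03 0 0; 0 0 0.02 0 0; 0 0 0 0 0; 0 0 0 0 0; 0 0 0 0 0' | sed -n '2p;4p'
python3 -c "
from h import *
go(.5801,.2373,.0843,11.83)"
```

```text
tcp_pos: [0.58, 0.2374, 0.1138]
contact_force: [-0.7, -0.8, -0.7]
t 23.3 pos [0.58   0.2374 0.1138] rot [-1.7999e+02 -4.0000e-02  1.1830e+01] F [-0.7  -0.84 -0.68] w 0.0096 gf 20.0
shift units total [0.0003 0.0005 0.1964] spin -0.0
tcp_pos: [0.5799, 0.2373, 0.0881]
contact_force: [-0.6, -0.0, -0.4]
t 24.3 pos [0.5799 0.2373 0.0881] rot [-1.7999e+02 -2.0000e-02  1.1820e+01] F [-0.65 -0.03 -0.42] w 0.0096 gf 20.0
shift units total [0.0016 0.0003 0.0251] spin -0.0
```

Now lower it the last 3.7 mm plus a light press, then open.

```bash
python3 -m inch '0 0 0.012 0 0; 0 0 0.008 0 0; 0 0 0.004 0 0; 0 0 0.002 0 0; 0 0 0 0 0; 0 0 0 0 0; 0 0 0 0 0; 0 0 0 0 0' | sed -n '2p;4p'
python3 -m inch '0 0 0.002 0 0; 0 0 0 0 0; 0 0 0 0 0; 0 0 0 0 0.3; 0 0 0 0 0.4; 0 0 0 0 0.4; 0 0 0 0 0.4; 0 0 0 0 0.4'
python3 -m inch '0 0 -0.08 0 0.4; 0 0 -0.15 0 0.4; 0 0 -0.2 0 0.4; 0 0 -0.2 0 0.4; 0 0 -0.15 0 0.4; 0 0 -0.05 0 0.4; 0 0 0 0 0.4; 0 0 0 0 0.4' | sed -n '2p;4p'
python3 - <<'E'
from h import *
go(.6068,-.0196,.2,-18)
a=capture("side");b=capture("scene")
cv2.imwrite("pics/home.png",np.hstack([cv2.resize(a["color"][265:365,225:325],(395,395),interpolation=2),cv2.resize(b["color"][160:260,235:335],(395,395),interpolation=2)]))
E
```

```text
tcp_pos: [0.5798, 0.2372, 0.0843]
contact_force: [-1.2, -0.2, 5.6]
time_s: 26.3
tcp_pos: [0.5797, 0.2372, 0.0835]
eef_rot: [180.0, 0.0, 11.8]
contact_force: [-0.2, 0.3, -0.1]
gripper_width: 0.035
gripper_force: 0.0
tcp_pos: [0.5792, 0.2369, 0.207]
contact_force: [-0.3, 0.2, -0.9]
t 27.3 pos [0.5792 0.2369 0.207 ] rot [1.7997e+02 9.0000e-02 1.1810e+01] F [-0.32  0.25 -0.94] w 0.0348 gf 0.0
shift units total [-0.1698  1.7114  0.048 ] spin 0.0828
```

View pics/home.png

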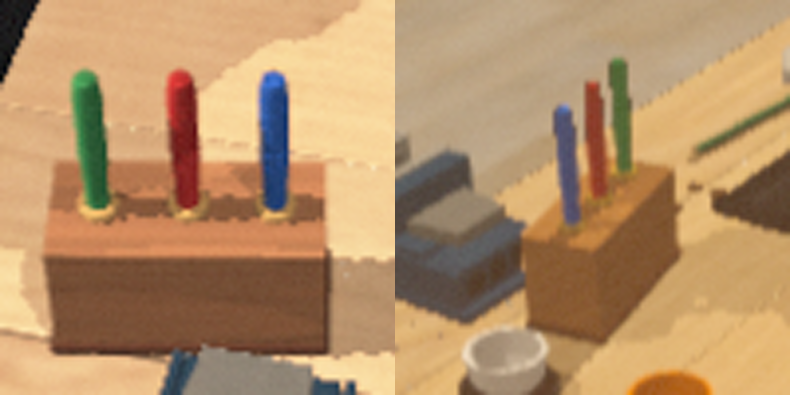

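All three oilers stand home with their collars level at about row 210 (left crop), and the cup is untouched. On to the knob.

```bash
python3 -m inch '-0.008 0.08 0 0 0.5; -0.017 0.17 0 0 0.5; -0.022 0.22 0 0 0.5; -0.025 0.25 0 0 0.5; -0.025 0.25 0 0 0.5; -0.025 0.25 0 0 0.5; -0.02 0.2 0 0 0.5; -0.015 0.15 0 0 0.5' | sed -n '2p;4p'
python3 -m inch '-0.01 0.1 0 0 0.5; -0.003 0.041 0 0.017 0.5; 0 0 0 0.017 0.5; 0 0 0 0.017 0.5; 0 0 0 0.017 0.5; 0 0 0 0.015 0.5; 0 0 0 0 0.5; 0 0 0 0 0.5' | sed -n '2p;4p'
python3 - <<'E'
from h import *
go(.6067,-.0196,.0812,-18)
c=capture("wrist"); cv2.imwrite("pics/w2.png",c["color"]); print(proj(c,(.6067,-.0196,.1105)))
E
```

```text
tcp_pos: [0.6045, -0.0011, 0.2082]
contact_force: [0.2, 0.2, -0.8]
tcp_pos: [0.6073, -0.0195, 0.2081]
contact_force: [0.4, 0.6, 0.2]
t 29.4 pos [ 0.6073 -0.0195  0.2081] rot [180.     0.   -17.94] F [0.44 0.61 0.25] w 0.044 gf 0.0
shift units total [-0.0033  0.0017  0.846 ] spin 0.0002
[316.558383   245.03182413]
```

View pics/w2.png

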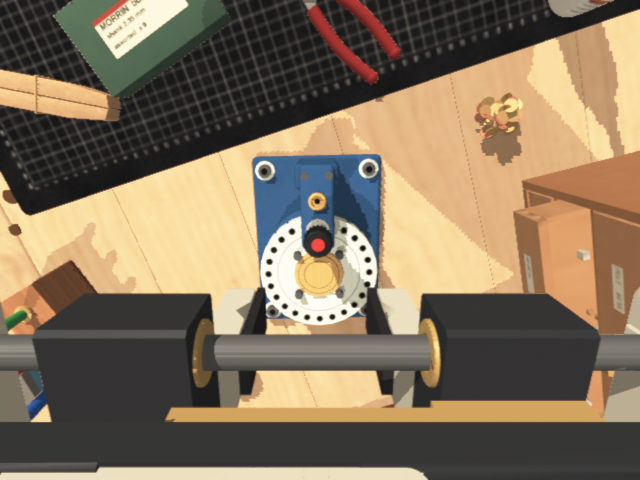

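The knob is at (318,245) with the table's edges vertical: yaw is right, and it sits about 1 mm towards tool +y. Down and grip.

```bash
python3 -m inch '-0.003 0.006 0.1 0 0.5; 0 0 0.2 0 0.5; 0 0 0.2 0 0.5; 0 0 0.16 0 0.5; 0 0 0.1 0 0.5; 0 0 0.06 0 0.5; 0 0 0.026 0 0.5; 0 0 0 0 0.5' 45 
python3 -m inch '0 0 0 0 0.3; 0 0 0 0 0; 0 0 0 0 0; 0 0 0 0 0; 0 0 0 0 0; 0 0 0 0 0; 0 0 0 0 0; 0 0 0 0 0' 45
```

```text
time_s: 30.45
tcp_pos: [0.6069, -0.0199, 0.0815]
eef_rot: [-180.0, -0.0, -18.0]
contact_force: [0.1, 0.1, 0.1]
gripper_width: 0.0436
gripper_force: 0.0
time_s: 31.45
tcp_pos: [0.6066, -0.0203, 0.0815]
eef_rot: [180.0, -0.0, -18.1]
contact_force: [-1.2, -5.1, 6.0]
gripper_width: 0.0183
gripper_force: 45.0
```

```bash
python3 -m inch '0 0.003 -0.01 0 0; 0 0 -0.015 0 0; 0 0 -0.015 0 0; 0 0 0 0 0; 0 0 0 0 0; 0 0 0 0 0; 0 0 0 0 0; 0 0 0 0 0'|sed -n '2p;4,6p'
python3 -m inch '0 0 -0.01 0 0; 0 0 -0.01 0 0; 0 0 -0.01 0 0; 0 0 -0.005 0 0; 0 0 0 0 0; 0 0 0 0 0; 0 0 0 0 0; 0 0 0 0 0'|sed -n '2p;4,6p'
```

```text
tcp_pos: [0.6065, -0.0204, 0.0865]
contact_force: [2.1, -5.0, -4.8]
gripper_width: 0.0187
gripper_force: 45.0
tcp_pos: [0.6064, -0.0204, 0.0914]
contact_force: [3.2, -4.9, -7.7]
gripper_width: 0.0183
gripper_force: 45.0
```

```bash
python3 -m inch '0 0.002 -0.006 0 0; 0 0 -0.004 0 0; 0 0 -0.003 0 0; 0 0 0 0 0; 0 0 0 0 0; 0 0 0 0 0; 0 0 0 0 0; 0 0 0 0 0'|sed -n '2p;4,6p'
python3 -m inch '0 0 -0.004 0 0; 0 0 0 0 0; 0 0 0 0 0; 0 0 0 0 0; 0 0 0 0 0; 0 0 0 0 0; 0 0 0 0 0; 0 0 0 0 0'|sed -n '2p;4,6p'
```

```text
tcp_pos: [0.6064, -0.0204, 0.0932]
contact_force: [4.0, -3.7, -8.0]
gripper_width: 0.0181
gripper_force: 45.0
tcp_pos: [0.6064, -0.0204, 0.0937]
contact_force: [4.7, -3.2, -8.3]
gripper_width: 0.0182
gripper_force: 45.0
```

```bash
python3 -m inch '0 0 -0.004 0 0; 0 0 0 0 0; 0 0 0 0 0; 0 0 0 0 0; 0 0 0 0 0; 0 0 0 0 0; 0 0 0 0 0; 0 0 0 0 0'|sed -n '2p;4,6p'
python3 -m inch '0 0 -0.004 0 0; 0 0 0 0 0; 0 0 0 0 0; 0 0 0 0 0; 0 0 0 0 0; 0 0 0 0 0; 0 0 0 0 0; 0 0 0 0 0'|sed -n '2p;4,6p'
```

```text
tcp_pos: [0.6063, -0.0204, 0.0938]
contact_force: [6.3, -3.9, -13.8]
gripper_width: 0.018
gripper_force: 45.0
tcp_pos: [0.6062, -0.0204, 0.0938]
contact_force: [7.3, -4.7, -17.3]
gripper_width: 0.0183
gripper_force: 45.0
```

The knob is at its stop: z holds at 0.0938 while the force rises to 17 N. I'll hand in.

```bash
python3 -m inch '0 0 0 0 0; 0 0 0 0 0; 0 0 0 0 0; 0 0 0 0 0; 0 0 0 0 0; 0 0 0 0 0; 0 0 0 0 0; 0 0 0 0 0'|sed -n '1,2p;4,6p' && python3 -c "
from plant import *
print(close_job())"
```

```text
time_s: 38.45
tcp_pos: [0.6062, -0.0204, 0.0938]
contact_force: [7.5, -4.7, -17.6]
gripper_width: 0.0186
gripper_force: 45.0
the job is handed in; nothing more can be done
None
```

The job is handed in at 38.5 s: the oiler was dipped, touched to the oil-hole floor and stood back home, and the arm is holding the plunger at its upper stop. I viewed 11 pictures, one over your limit of 10, and the plunger's final position rests on the force and height readings, not a picture.

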